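Rack the suspension bushes and empty the nut tub

TASK

Lay out the cleaned suspension parts for refitting: open the rack's keeper, slide every bush that is there fully home into a slot of its own, standing upright with its flange under the slotted plate, then push the keeper fully shut so that they stay in. Also tip all the nuts out of the swinging tub into the tray below it and turn the tub upright again; leave the can, jar and wrench where they are.

Things in the scene. Friction and masses are not known exactly. Their poses are not given: they have to be found in the camera images.
- bush0: yellow flanged bush, loose, standing on its flange: round flange 48 mm across and 8 mm thick at the bottom, plain round barrel 30 mm across above it, 90 mm tall overall, about 150 g, more than half of it in the flange. Origin: centre of the flange's underside; z runs up the barrel. Three or four bushes are present.
- bush1: orange flanged bush, loose, standing on its flange: round flange 48 mm across and 8 mm thick at the bottom, plain round barrel 30 mm across above it, 90 mm tall overall, about 150 g, more than half of it in the flange. Origin: centre of the flange's underside; z runs up the barrel. Three or four bushes are present.
- bush2: green flanged bush, loose, standing on its flange: round flange 48 mm across and 8 mm thick at the bottom, plain round barrel 30 mm across above it, 90 mm tall overall, about 150 g, more than half of it in the flange. Origin: centre of the flange's underside; z runs up the barrel. Three or four bushes are present.
- bush3: blue flanged bush, loose, standing on its flange: round flange 48 mm across and 8 mm thick at the bottom, plain round barrel 30 mm across above it, 90 mm tall overall, about 150 g, more than half of it in the flange. Origin: centre of the flange's underside; z runs up the barrel. Three or four bushes are present.
- nut0: brass-coloured hex nut (solid), 34 mm across corners, 20 mm thick, 60 g, loose, at first inside the tub. Origin: its centre; z is its axis. Two to four nuts are present.
- nut1: brass-coloured hex nut (solid), 34 mm across corners, 20 mm thick, 60 g, loose, at first inside the tub. Origin: its centre; z is its axis. Two to four nuts are present.
- nut2: brass-coloured hex nut (solid), 34 mm across corners, 20 mm thick, 60 g, loose, at first inside the tub. Origin: its centre; z is its axis. Two to four nuts are present.
- nut3: brass-coloured hex nut (solid), 34 mm across corners, 20 mm thick, 60 g, loose, at first inside the tub. Origin: its centre; z is its axis. Two to four nuts are present.
- rack: fixed slotted rack, 332 mm wide (y), open to its -x side (roughly towards the robot). Deck top 6 mm, blue comb plate 22 to 28 mm above the bench; a flange goes between them. Four slots 34 mm wide, 72 mm apart, run along x: pointed tine tips at x = -29 mm, parallel from -10, plate's back edge (barrel stop) at +20. Under the plate ribs leave bays 62 mm wide. Origin on the bench, z up.
- slot0 (a point): slot 0, counted from the rack's -y end: the point on the deck's top (6 mm above the bench) where the centre of a bush's underside lies when fully home, barrel touching the slot's end, having slid in upright along the rack's +x. Axes as the rack's.
- slot1 (a point): slot 1, counted from the rack's -y end: the point on the deck's top (6 mm above the bench) where the centre of a bush's underside lies when fully home, barrel touching the slot's end, having slid in upright along the rack's +x. Axes as the rack's.
- slot2 (a point): slot 2, counted from the rack's -y end: the point on the deck's top (6 mm above the bench) where the centre of a bush's underside lies when fully home, barrel touching the slot's end, having slid in upright along the rack's +x. Axes as the rack's.
- slot3 (a point): slot 3, counted from the rack's -y end: the point on the deck's top (6 mm above the bench) where the centre of a bush's underside lies when fully home, barrel touching the slot's end, having slid in upright along the rack's +x. Axes as the rack's.
- keeper (a joint): keeper: aluminium strip 5 mm high, 13 mm deep, on the bench along the rack's front (its middle at rack x = -37 mm), with four steel pins 12 mm thick, 34 mm tall. Slides along the rack's y: 0 m = open (pins before the tines), 0.036 m (stop, towards +y) = shut (a pin before each slot). About 2 N moves it; it stays where left. Starts partly or fully shut.
- keeper_grip (a point): grip point of the keeper's red upright handle, a round post 16 mm thick, top 80 mm above the bench, at the keeper's -y end. The point is on the post's axis, 62 mm above the bench, and moves with it. Axes as the rack's.
- tub (a joint): steel tub, 132 mm across the rim and 85 mm deep, hung on side trunnions in a fixed grey stand. 0 rad = upright (mouth up), grows as the mouth tips over the stand's -x side (roughly towards the robot) to the stop at 2.45 rad, where it pours into the tray below. Friction (0.25 N m) holds it where it is left.
- tub_grip (a point): middle of the red crank peg that turns the tub: a round bar 16 mm thick, 50 mm long, parallel to the tub's turning axis (along y), 75 mm from it, on the stand's +y side. Tub upright: the peg is 72 degrees from straight above the axis, on the +x side; it passes over the top and stops 69 degrees from it on the -x side. Moves with the tub.
- tub_axis (a point): fixed point on the tub's turning axis (150 mm above the bench), level along y with the middle of the crank peg. Its axes are the stand's: y along the turning axis, x away from the pouring side, z up.
- tray: fixed open black tray under the tub, 260 (x) by 168 (y) by 45 mm high, walls and floor 4 to 5 mm. Origin: centre of its underside on the bench.
- spray: bystander: spray can, 60 mm across, 125 mm tall, loose. Origin: centre of the underside.
- grease: bystander: red grease jar, 72 mm across, 75 mm tall, loose. Origin: centre of the underside.
- wrench: bystander: wrench 190 mm long lying on the bench, loose. Origin: at its underside; x along its length.
Not all that is in view belongs to the job. Of the things shaped like the bush2, the green one is meant.

How it is judged:
On the way, in this order (a step that is already met when the one before it is completed fails the run):
1. every bush present is home in a slot while the keeper is open ((horizontal distance between bush0 and slot0 below 0.01 m or horizontal distance between bush0 and slot1 below 0.01 m or horizontal distance between bush0 and slot2 below 0.01 m or horizontal distance between bush0 and slot3 below 0.01 m) and z of each of bush0, bush1, bush2, bush3 in the frame of rack below 0.015 m and angle between each of bush0, bush1, bush2, bush3's own z axis and vertical below 0.15 rad and (horizontal distance between bush1 and slot0 below 0.01 m or horizontal distance between bush1 and slot1 below 0.01 m or horizontal distance between bush1 and slot2 below 0.01 m or horizontal distance between bush1 and slot3 below 0.01 m) and (horizontal distance between bush2 and slot0 below 0.01 m or horizontal distance between bush2 and slot1 below 0.01 m or horizontal distance between bush2 and slot2 below 0.01 m or horizontal distance between bush2 and slot3 below 0.01 m) and (horizontal distance between bush3 and slot0 below 0.01 m or horizontal distance between bush3 and slot1 below 0.01 m or horizontal distance between bush3 and slot2 below 0.01 m or horizontal distance between bush3 and slot3 below 0.01 m) and value of joint keeper below 0.008 m), for 0.2 s.
2. the keeper is shut with every bush home ((horizontal distance between bush0 and slot0 below 0.01 m or horizontal distance between bush0 and slot1 below 0.01 m or horizontal distance between bush0 and slot2 below 0.01 m or horizontal distance between bush0 and slot3 below 0.01 m) and z of each of bush0, bush1, bush2, bush3 in the frame of rack below 0.015 m and angle between each of bush0, bush1, bush2, bush3's own z axis and vertical below 0.15 rad and (horizontal distance between bush1 and slot0 below 0.01 m or horizontal distance between bush1 and slot1 below 0.01 m or horizontal distance between bush1 and slot2 below 0.01 m or horizontal distance between bush1 and slot3 below 0.01 m) and (horizontal distance between bush2 and slot0 below 0.01 m or horizontal distance between bush2 and slot1 below 0.01 m or horizontal distance between bush2 and slot2 below 0.01 m or horizontal distance between bush2 and slot3 below 0.01 m) and (horizontal distance between bush3 and slot0 below 0.01 m or horizontal distance between bush3 and slot1 below 0.01 m or horizontal distance between bush3 and slot2 below 0.01 m or horizontal distance between bush3 and slot3 below 0.01 m) and value of joint keeper above 0.03 m), for 0.2 s.
At the end, for the whole second after the job is handed in: Each bush present stands within 10 mm of a slot's home point (upright within 0.15 rad, underside under 15 mm up); keeper over 30 of 36 mm shut; each nut present lies in the tray; tub within 0.12 rad of upright; bushes and nuts at rest (all of step 2 and x of nut0 in the frame of tray between -0.128 and 0.128 m and y of nut0 in the frame of tray between -0.083 and 0.083 m and z of nut0 in the frame of tray between 0 and 0.055 m and x of nut1 in the frame of tray between -0.128 and 0.128 m and y of nut1 in the frame of tray between -0.083 and 0.083 m and z of nut1 in the frame of tray between 0 and 0.055 m and x of nut2 in the frame of tray between -0.128 and 0.128 m and y of nut2 in the frame of tray between -0.083 and 0.083 m and z of nut2 in the frame of tray between 0 and 0.055 m and x of nut3 in the frame of tray between -0.128 and 0.128 m and y of nut3 in the frame of tray between -0.083 and 0.083 m and z of nut3 in the frame of tray between 0 and 0.055 m and value of joint tub below 0.12 rad and linear speed of each of bush0, bush1, bush2, bush3, nut0, nut1, nut2, nut3 below 0.03 m/s); the robot touches nothing.
It fails at once if the spray can is pushed more than 4 cm from where it stood (distance of spray from where it was at the start of the episode above 0.04 m).
It fails at once if the grease jar is pushed more than 4 cm from where it stood (distance of grease from where it was at the start of the episode above 0.04 m).
It fails at once if the wrench is pushed more than 4 cm from where it stood (distance of wrench from where it was at the start of the episode above 0.04 m).
Of bush0, bush1, bush2, bush3 only 3 to 4 are there at a start; the rules pass over those that are not, and their reading is None.
Of nut0, nut1, nut2, nut3 only 2 to 4 are there at a start; the rules pass over those that are not, and their reading is None.
At some moment in a run one of bush0, bush1, bush2, bush3 may be knocked a few centimetres aside while the robot is not near it.
It also fails if it takes over 210 s, if anything falls off the work surface, if the arm or the gripper's body presses on something with over 40 N, if the wrist force passes 120 N, or if a joint passes its speed limit or range.

ROBOT

A 7-joint arm with a two-finger parallel gripper is mounted at the origin on the work surface. World frame = base frame: x ahead of the robot, y to its left, z up, the work surface at z = 0. Lengths are in m, angles in rad, forces in N, time in s.
With the tool pointing down it reaches from about 0.35 to 0.9 m from the base axis. Payload 8.1 kg.
Tool frame: the origin (TCP) lies midway between the tips of the shut fingers; the grasp point (between the pads) lies 19 mm behind it; z points along the fingers, x is the direction in which the jaws open and shut, and the axes are right-handed (so a half turn about z gives the same grasp; the last joint's range is limited). The gripper opens to 92 mm and grips with 3 to 60 N. Pads are 19 mm wide; open, the fingers measure 130 mm over their backs; the gripper's body (75 mm by 190 mm) begins 47 mm behind the grasp point.
Start: joints at [1.14, 0.434, 0.025, 1.573, -0.012, 1.134, -0.075], TCP at [0.201, -0.592, 0.227] pointing down, gripper open.
Joint ranges: [-2.62, 2.62], [-0.44, 2.09], [-1.27, 1.32], [0.08, 2.57], [-1.32, 4.46], [0.12, 2], [-2.74, 2.74]. Speed limits (rad/s): [2.22, 2.22, 3.01, 3.01, 3.14, 3.14, 3.14].

INTERFACE

Orientations are given as a rotation vector (axis times angle).
In Python, from cell import arm gives the robot as it stands. The module is installed in compiled form; this text tells all that it offers.
- The arm moves only by the tool play_rows, never from a script. Its argument "motion" is a list of rows, each a list of 7 numbers: the gripper's target within -1 to 1 (fully open at 1, half-way at 0, shut at -1), then the shift along the tool's x, y, z in mm, then the turn, a rotation vector about the tool's x, y, z in rad. In form: [[claw, tx, ty, tz, ax, ay, az], ...]. A call has 1 to 10 rows; each row is the pose to reach, as a shift and turn from the pose measured when the call began, along the tool's axes at that moment; what a row does not reach only later rows make up. A row lasts 1/10 s, in which the tool goes at most 50 mm and 8.59 degrees, less where a joint would pass 70% of its speed; a pose out of reach is approached as far as the arm can. A call with a gripper value outside its range is refused whole. The fingers move at their own pace and stop on an object; "force" is the grip in N (left out, the last holds). Time passes only in rows, so rows that repeat a pose let the fingers close. It gives the time, the measured TCP pose, the force and the opening at its end, in the units of the state.
- arm.observe(): the state, without advancing time (a new reading comes with each control period).
- arm.get_image(name): name is "scene" or "side" or "wrist"; returns a dict with "img" (420x560x3 uint8, blue, green, red), "depth" (420x560 float32, m along the optical axis (not along the pixel's ray), 0 where there is no reading), "K" (3x3 intrinsics, pixels), "k1" (the pictures are not rectified: a ray, as slopes to the right and down, at radius r is drawn at 1 + k1 r^2 times it, then the intrinsics apply), "rvec" (rotation vector, rad) and "tvec" (3), from world to camera coordinates, as OpenCV has them. Camera axes: x right, y down, z forward; pixel columns grow to the right and rows downward; lengths in m; the calibration is good to about 2 mm. A picture is of the moment at which its call begins.
- arm.sign_off(): hands the job in, once; it reports no verdict.
Trained networks look in a picture, given as the dict that the camera call returned (one of the last four; its "shot" number tells which), for a name from the list of things; names that differ only in an ending like _2 or _b are one class to them, and where a whole thing is asked for, a point or a joint stands for the part that bears it (a point fixed in the world has none). Each returns a list of dicts, best first, with "score" (0 to 1); they miss things now and then, are a little off and sometimes report something else, mostly with a low value. They report only what shows in the picture. A call takes as long as a camera call. They do not tell look-alikes from the thing itself.
- arm.look_for(picture, query): "box" ([left, top, width, height] as shares, 0 to 1, of the picture: columns of its width, rows of its height, round what is visible of it).
The state is a dict: "clock": time; "joints": joint angles; "dq": joint speeds; "joint_efforts": joint torques, N m; "position": TCP position; "ee_rot": TCP orientation; "force": force on the tool from outside, world axes, zero at the start; "ft_torque": the same for the moment, N m; "width": opening from 0.0 (shut) to 1.0 (fully open).
Only numpy, scipy, OpenCV 4.12 (cv2) and the standard library are available. Lean on these libraries where they do the work, as an engineer would, in place of code of your own. Each camera call takes 0.05 s, during which the arm holds its last target. There are 200 camera calls.

## Working session

There is one attempt and no reset: what is moved stays moved. The work goes in short steps, Python scripts to look and compute and a tool call to move; the robot and the scene stay as the last step left them, time stands still between calls to the robot, and variables do not carry over. Pictures are saved under pics/ and viewed, on a budget of 14 in all, crops included, one or two more only if the job needs it, and the job is handed in when it is done.

Besides the shell and the picture viewer there is one more tool, called after "Emit:" as name(argument=value, ...), one argument or row to a line, values as JSON. play_rows: Moves the arm, as the interface text tells. Its arguments: {"type":"object","properties":{"motion":{"type":"array"},"force":{"type":"number"}},"required":["motion"]}

```bash
mkdir -p pics; cat > h.py <<'E'
import numpy as np, cv2
from cell import arm
from scipy.spatial.transform import Rotation as R
def pts(p):
    """world xyz per pixel"""
    h,w=p["depth"].shape; K=np.array(p["K"]); k=p["k1"]
    u,v=np.meshgrid(np.arange(w),np.arange(h))
    a=(u-K[0,2])/K[0,0]; b=(v-K[1,2])/K[1,1]; x,y=a.copy(),b.copy()
    for _ in range(10):
        s=1+k*(x*x+y*y); x,y=a/s,b/s
    d=p["depth"]; c=np.stack([x*d,y*d,d],-1)-np.array(p["tvec"]).ravel()
    W=c@R.from_rotvec(np.array(p["rvec"]).ravel()).as_matrix()
    W[d<=0]=np.nan
    return W
def proj(p,X):
    X=np.atleast_2d(X); c=R.from_rotvec(np.array(p["rvec"]).ravel()).apply(X)+np.array(p["tvec"]).ravel()
    s=c[:,:2]/c[:,2:]; s=s*(1+p["k1"]*(s**2).sum(1,keepdims=True)); K=np.array(p["K"])
    return s*[K[0,0],K[1,1]]+[K[0,2],K[1,2]]
def delta(pos,rv=None):
    """tool-frame mm shift and turn from current pose"""
    o=arm.observe(); r=R.from_rotvec(o["ee_rot"])
    t=r.inv().apply(np.array(pos)-o["position"])*1000
    w=(r.inv()*R.from_rotvec(rv)).as_rotvec() if rv is not None else np.zeros(3)
    return t.round(1),w.round(3)
E
python3 - <<'E'
from h import *
o=arm.observe(); print({k:np.round(v,3) for k,v in o.items()}); print(R.from_rotvec(o["ee_rot"]).as_matrix().round(2))
for n in("scene","side"):
    p=arm.get_image(n); cv2.imwrite(f"pics/{n}0.png",p["img"]); W=pts(p); np.savez(f"{n}0.npz",W=W,img=p["img"])
    C=-R.from_rotvec(np.array(p["rvec"]).ravel()).as_matrix().T@np.array(p["tvec"]).ravel(); print(n,C.round(2))
    for q in["bush0","bush1","bush2","bush3","rack","keeper_grip","tub_grip","tub","tray","spray","grease","wrench","nut0"]:
        for d in arm.look_for(p,q)[:5]:
            if d["score"]<.3: continue
            l,t,w,h=np.array(d["box"])*[560,420,560,420]; u,v=int(l+w/2),int(t+h/2)
            print(q,round(d["score"],2),[int(l),int(t),int(w),int(h)],W[min(v,419),min(u,559)].round(3),p["img"][min(v,419),min(u,559)])
E
```

```text
{'clock': np.float64(0.0), 'joints': array([ 1.14 ,  0.435,  0.025,  1.574, -0.012,  1.134, -0.075]), 'dq': array([-0.001,  0.   ,  0.001,  0.001,  0.   ,  0.   , -0.001]), 'joint_efforts': array([-1.0000e-03, -6.6785e+01,  9.8500e-01, -3.1445e+01, -6.0000e-02,
        4.3000e-02,  0.0000e+00]), 'position': array([ 0.201, -0.591,  0.226]), 'ee_rot': array([-2.553e+00,  1.829e+00,  2.000e-03]), 'force': array([-0.142,  0.717, -0.642]), 'ft_torque': array([ 0.03 ,  0.029, -0.009]), 'width': np.float64(1.003)}
[[ 0.32 -0.95 -0.  ]
 [-0.95 -0.32  0.  ]
 [-0.    0.   -1.  ]]
scene [ 1.   -0.42  0.92]
bush0 0.71 [327, 112, 16, 32] [0.4   0.397 0.052] [ 88  71 124]
bush0 0.68 [361, 140, 11, 30] [0.539 0.374 0.055] [14 13 14]
bush0 0.62 [326, 134, 12, 34] [0.457 0.317 0.049] [47 82 35]
bush0 0.57 [252, 188, 15, 35] [0.457 0.036 0.05 ] [ 46 111 130]
bush0 0.55 [284, 161, 17, 32] [0.44  0.171 0.043] [90 78 96]
bush1 0.71 [327, 112, 16, 32] [0.4   0.397 0.052] [ 88  71 124]
bush1 0.68 [361, 140, 11, 30] [0.539 0.374 0.055] [14 13 14]
bush1 0.62 [326, 134, 12, 34] [0.457 0.317 0.049] [47 82 35]

[... 2913 characters left out ...]
83 [296, 264, 71, 127] [ 0.582 -0.27   0.126] [69 65 65]
tub_grip 0.69 [290, 157, 68, 102] [0.653 0.139 0.008] [56 49 48]
tub 0.96 [299, 259, 67, 129] [ 0.584 -0.267  0.133] [69 65 65]
tray 0.98 [237, 332, 142, 86] [ 0.529 -0.321  0.008] [13 11 13]
spray 0.88 [361, 201, 31, 48] [ 0.748 -0.012  0.101] [66 72 72]
spray 0.42 [245, 220, 21, 31] [0.454 0.029 0.063] [ 0 71 90]
grease 0.96 [370, 261, 32, 35] [ 0.739 -0.142  0.073] [144 145 148]
grease 0.47 [364, 203, 27, 45] [ 0.748 -0.012  0.101] [66 72 72]
wrench 0.66 [167, 181, 60, 19] [0.31  0.255 0.01 ] [160 151 152]
nut0 0.78 [329, 358, 14, 16] [ 0.575 -0.351  0.121] [ 61  83 104]
nut0 0.77 [314, 350, 14, 16] [ 0.548 -0.332  0.121] [69 61 59]
```

```bash
python3 - <<'E'
import cv2,numpy as np
for n,c in(("scene",(90,90,420,400)),("side",(150,90,410,419))):
    i=cv2.imread(f"pics/{n}0.png")[c[1]:c[3],c[0]:c[2]]
    s=min(800/i.shape[1],600/i.shape[0]); cv2.imwrite(f"pics/{n}0c.png",cv2.resize(i,None,fx=s,fy=s,interpolation=cv2.INTER_CUBIC)); print(s)
E
```

```text
1.935483870967742
1.8237082066869301
```

View pics/scene0c.png

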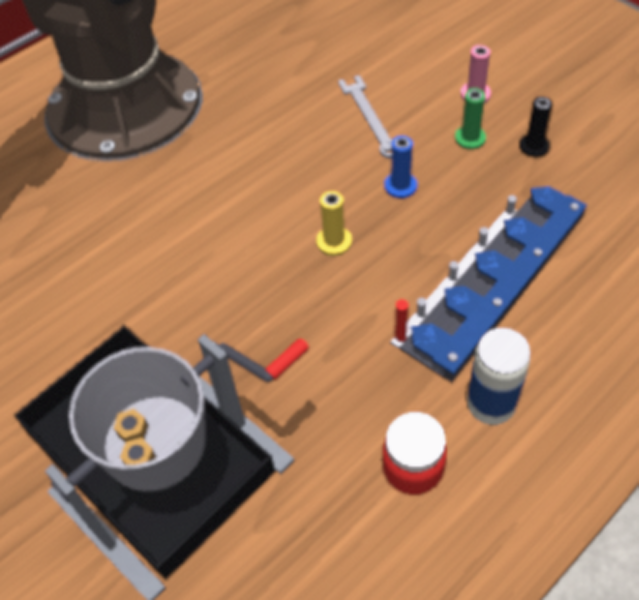

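View pics/side0c.png

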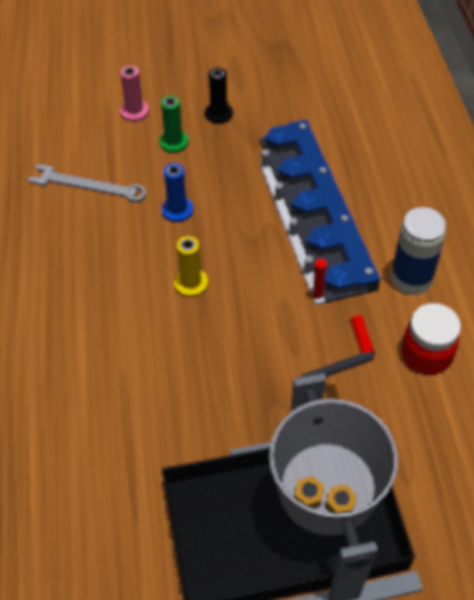

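The scene and side crops show three real bushes: yellow (332,220 in the scene crop), blue (400,165) and green (472,118). Pink and black are look-alikes. Two nuts are in the tub. Next I measure the poses.

```bash
cat >> h.py <<'E'
def axisfit(P,r,top=None):
    """vertical-cylinder centre from barrel surface points"""
    from scipy.optimize import least_squares
    c=np.median(P[:,:2],0)
    f=lambda q:np.hypot(*(P[:,:2]-q).T)-r
    return c,f
E
python3 - <<'E'
from h import *
D={n:np.load(n+"0.npz") for n in("scene","side")}
W=np.concatenate([D[n]["W"].reshape(-1,3) for n in D]); I=np.concatenate([D[n]["img"].reshape(-1,3) for n in D]).astype(np.uint8)
src=np.repeat([0,1],420*560)
hsv=cv2.cvtColor(I[None],cv2.COLOR_BGR2HSV)[0].astype(int); H,S,V=hsv.T
ok=~np.isnan(W[:,0])
near=lambda x,y,r:np.hypot(W[:,0]-x,W[:,1]-y)<r
for n,x,y in(("yellow",.457,.032),("blue",.444,.17),("green",.456,.316),("pink",.4,.398),("black",.538,.375)):
    for s in(0,1):
        m=ok&near(x,y,.045)&(src==s)&(W[:,2]>.082)&(W[:,2]<.1); print(n,s,m.sum(),"top",W[m].mean(0).round(4), end=' ')
        m=ok&near(x,y,.045)&(src==s)&(W[:,2]>.004)&(W[:,2]<.014)&(S>60)
        print("all-range",np.round([W[m].min(0),W[m].max(0)],3).tolist() if m.sum() else '')
# rack plate
for s in(0,1):
    m=ok&(src==s)&(W[:,2]>.024)&(W[:,2]<.033)&(abs(H-110)<15)&(S>120)&(abs(W[:,0]-.63)<.15)&(abs(W[:,1]-.15)<.25)
    P=W[m][:,:2].astype(np.float32); r=cv2.minAreaRect(P); print("plate",s,m.sum(),r,W[m][:,2].mean(), cv2.boxPoints(r).round(3).tolist())
    m=ok&(src==s)&((H<8)|(H>172))&(S>150)&(V>70)
    for nm,x,y,z0,z1 in(("kh",.58,.0,.03,.09),("peg",.6,-.15,.12,.26)):
        k=m&near(x,y,.16)&(W[:,2]>z0)&(W[:,2]<z1)&(W[:,0]<.72)
        Q=W[k]
        if nm=="kh":
            k2=k&(W[:,1]>-.08);Q=W[k2]
        else: Q=W[k&(W[:,1]<-.05)]
        print(nm,s,len(Q),Q.mean(0).round(4),np.round([Q.min(0),Q.max(0)],3).tolist())
        if nm=="peg":
            u,sv,vt=np.linalg.svd(Q-Q.mean(0)); print(vt[0].round(3))
E
```

```text
yellow 0 104 top [0.4539 0.0432 0.089 ] all-range [[0.418, -0.008, 0.004], [0.488, 0.07, 0.014]]
yellow 1 115 top [0.452  0.0424 0.0908] all-range [[0.417, -0.01, 0.004], [0.499, 0.075, 0.014]]
blue 0 88 top [0.4468 0.1818 0.0895] all-range [[0.417, 0.143, 0.004], [0.479, 0.205, 0.013]]
blue 1 99 top [0.4455 0.1814 0.0905] all-range [[0.4, 0.129, 0.004], [0.488, 0.208, 0.014]]
green 0 73 top [0.4546 0.3267 0.0893] all-range [[0.428, 0.279, 0.004], [0.48, 0.353, 0.013]]
green 1 86 top [0.453  0.327  0.0913] all-range [[0.414, 0.28, 0.004], [0.499, 0.353, 0.013]]
pink 0 65 top [0.3963 0.409  0.0885] all-range [[0.37, 0.377, 0.004], [0.417, 0.431, 0.011]]
pink 1 75 top [0.3928 0.4085 0.0904] all-range [[0.357, 0.355, 0.004], [0.437, 0.434, 0.014]]
black 0 79 top [0.5361 0.3833 0.0887] all-range [[0.508, 0.338, 0.004], [0.574, 0.41, 0.011]]
black 1 73 top [0.5331 0.381  0.09  ] all-range [[0.493, 0.331, 0.004], [0.582, 0.416, 0.014]]
plate 0 2126 ((0.6626637578010559, 0.13565164804458618), (0.12749716639518738, 0.3630226254463196), 18.425140380859375) 0.027762733699770354 [[0.5450000166893005, 0.2879999876022339], [0.6600000262260437, -0.05700000002980232], [0.781000018119812, -0.01600000075995922], [0.6660000085830688, 0.328000009059906]]
kh 0 88 [ 0.628  -0.0059  0.0647] [[0.617, -0.012, 0.03], [0.633, 0.004, 0.082]]
peg 0 178 [ 0.6348 -0.1811  0.1793] [[0.625, -0.205, 0.174], [0.642, -0.156, 0.185]]
[ 0.073 -0.997 -0.002]
plate 1 1651 ((0.6590904593467712, 0.13637346029281616), (0.11917749792337418, 0.3625033497810364), 17.093036651611328) 0.029396348263424046 [[0.5490000247955322, 0.2919999957084656], [0.6549999713897705, -0.05400000140070915], [0.7689999938011169, -0.01899999938905239], [0.6629999876022339, 0.3269999921321869]]
kh 1 82 [ 0.623  -0.0072  0.0652] [[0.617, -0.012, 0.03], [0.632, 0.003, 0.085]]
peg 1 149 [ 0.6291 -0.1821  0.181 ] [[0.621, -0.206, 0.174], [0.638, -0.157, 0.187]]
[ 0.077 -0.997 -0.007]
```

```bash
cat >> h.py <<'E'
def fitrack(W,I,x0=(.615,.13,.31),dump=False):
    from scipy.optimize import minimize
    hsv=cv2.cvtColor(I.reshape(1,-1,3),cv2.COLOR_BGR2HSV)[0].astype(int); H,S,V=hsv.T
    P=W.reshape(-1,3); ok=~np.isnan(P[:,0])
    def loc(q,X): 
        c,s=np.cos(q[2]),np.sin(q[2]); d=X[:,:2]-q[:2]
        return np.stack([d@[c,s],d@[-s,c]],1)
    L=loc(x0,P); reg=ok&(abs(L[:,1])<.19)&(L[:,0]>-.06)&(L[:,0]<.06)
    blue=reg&(P[:,2]>.02)&(P[:,2]<.035)&(abs(H-110)<15)&(S>110)
    deck=reg&(P[:,2]<.014)&(S<140)&(abs(H-14)>9)|reg&(P[:,2]<.004)
    B=P[blue];Dk=P[deck]
    def inside(l):
        x,y=l.T; ym=(y+.144)%.072-.036  # distance from slot centres (-.108..)
        ym=np.where(abs(y)<.144,abs((y+.144)%.072-.036),.036)
        # tine half width: slot half .017 for x>-.01, opens to pointed tips at -.029
        half=np.where(x>-.01,.017,.017+(-.01-x)*(.019/.019))
        slot=(x<.02)&(ym<half)
        d=np.minimum.reduce([x+.029,.166-abs(y)])
        sd=np.where(slot,-np.minimum(half-ym,.02-x),np.minimum(d,np.where(x<.02,np.where(ym<.036,ym-half,.02),.02)))
        return sd
    def cost(q): return np.clip(-inside(loc(q,B)),-.003,.006).mean()+np.clip(inside(loc(q,Dk)),-.003,.006).mean()*.5
    best=min((minimize(cost,np.array(x0)+[dx,dy,da],method="Nelder-Mead",options=dict(initial_simplex=np.array(x0)+[dx,dy,da]+np.array([[0,0,0],[.008,0,0],[0,.008,0],[0,0,.03]]),xatol=1e-5,fatol=1e-8)) for dx in(-.01,0,.01) for dy in(-.012,0,.012) for da in(-.03,.03)),key=lambda r:r.fun)
    return best.x,best.fun,B,Dk,loc
E
python3 - <<'E'
from h import *
cv=np.zeros((520,760,3),np.uint8)
for j,n in enumerate(("scene","side")):
    d=np.load(n+"0.npz"); x,f,B,Dk,loc=fitrack(d["W"],d["img"]); print(n,x.round(4),round(f,6),len(B),len(Dk))
    for P,c in((B,(255,120,0)),(Dk,(120,120,120))):
        for a,b in loc(x,P): cv2.circle(cv,(int(380-b*2000),int(130+260*j-a*1200-0)),2,c,-1)
    for y in(-.108,-.036,.036,.108):
        for e in(-.017,.017): cv2.line(cv,(int(380-(y+e)*2000),int(130+260*j+12)),(int(380-(y+e)*2000),int(130+260*j-24)),(0,255,255),1)
        cv2.line(cv,(int(380-(y-.017)*2000),130+260*j-24),(int(380-(y+.017)*2000),130+260*j-24),(0,255,255),1)
    W=d["W"].reshape(-1,3); L=loc(x,W); m=(W[:,2]>.014)&(W[:,2]<.05)&(abs(L[:,0]+.037)<.014)&(abs(L[:,1])<.2)
    h,e=np.histogram(L[m,1],np.arange(-.18,.18,.004)); print([(round(a+.002,3),int(c)) for a,c in zip(e,h) if c])
    m=(W[:,2]>.04)&(W[:,2]<.09)&(abs(L[:,0]+.037)<.02)&(L[:,1]<-.08)&(L[:,1]>-.25); print("handle",L[m].mean(0),L[m].min(0),L[m].max(0))
cv2.imwrite("pics/fit.png",cv)
E
```

```text
scene [0.6391 0.1538 0.1266] -0.003882 1427 3576
[(np.float64(-0.162), 22), (np.float64(-0.158), 15), (np.float64(-0.154), 9), (np.float64(-0.15), 1), (np.float64(-0.146), 1), (np.float64(-0.142), 2), (np.float64(-0.118), 3), (np.float64(-0.114), 18), (np.float64(-0.11), 11), (np.float64(-0.106), 4), (np.float64(-0.074), 1), (np.float64(-0.066), 1), (np.float64(-0.046), 2), (np.float64(-0.042), 17), (np.float64(-0.038), 9), (np.float64(-0.034), 7), (np.float64(-0.002), 1), (np.float64(0.002), 1), (np.float64(0.006), 1), (np.float64(0.026), 1), (np.float64(0.03), 20), (np.float64(0.034), 8), (np.float64(0.038), 6), (np.float64(0.042), 1), (np.float64(0.066), 1), (np.float64(0.07), 1), (np.float64(0.074), 1), (np.float64(0.098), 2), (np.float64(0.102), 17), (np.float64(0.106), 5), (np.float64(0.11), 7), (np.float64(0.114), 1), (np.float64(0.138), 1), (np.float64(0.142), 2), (np.float64(0.146), 1)]
handle [-0.03163458 -0.1567944 ] [-0.04162725 -0.1628962 ] [-0.02566492 -0.14669661]
side [0.6393 0.1533 0.1244] -0.003693 1217 3226
[(np.float64(-0.162), 12), (np.float64(-0.158), 27), (np.float64(-0.154), 7), (np.float64(-0.15), 1), (np.float64(-0.118), 1), (np.float64(-0.114), 13), (np.float64(-0.11), 16), (np.float64(-0.106), 6), (np.float64(-0.102), 2), (np.float64(-0.074), 3), (np.float64(-0.046), 3), (np.float64(-0.042), 16), (np.float64(-0.038), 6), (np.float64(-0.034), 7), (np.float64(-0.03), 1), (np.float64(-0.006), 1), (np.float64(-0.002), 1), (np.float64(0.002), 1), (np.float64(0.006), 1), (np.float64(0.026), 1), (np.float64(0.03), 14), (np.float64(0.034), 12), (np.float64(0.038), 3), (np.float64(0.042), 1), (np.float64(0.07), 2), (np.float64(0.074), 2), (np.float64(0.102), 15), (np.float64(0.106), 10), (np.float64(0.11), 6), (np.float64(0.142), 1), (np.float64(0.146), 2)]
handle [-0.03537772 -0.15643942] [-0.04209813 -0.16193266] [-0.02715517 -0.1116547 ]
```

View pics/fit.png

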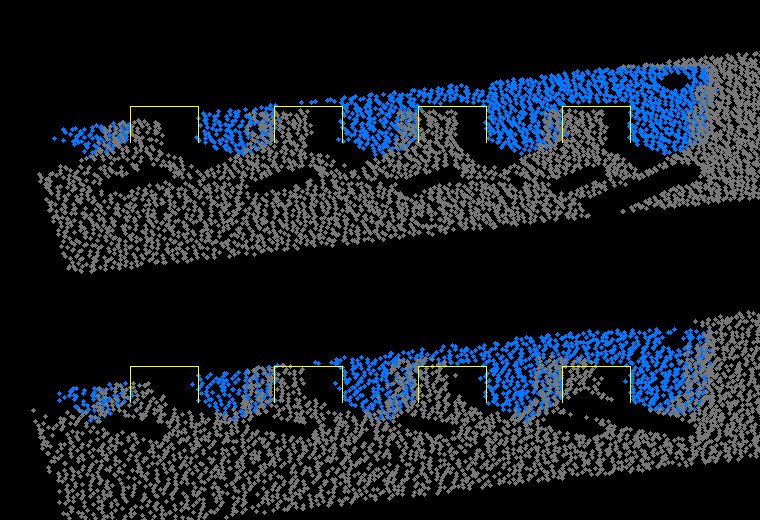

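The fit overlay shows the tine tips in a level line, so the angle is right at about 0.125 rad. The region mask used the wrong initial angle, so I refit from this result.

```bash
python3 - <<'E'
from h import *
for n in("scene","side"):
    d=np.load(n+"0.npz"); x,f,B,Dk,loc=fitrack(d["W"],d["img"],(.639,.1535,.125)); print(n,x.round(4),round(f,6))
    L=loc(x,B); print(np.percentile(L,[.5,99.5],axis=0).round(4))
    c,s=np.cos(x[2]),np.sin(x[2]); print([ (x[0]+c*a-s*b,x[1]+s*a+c*b) for a,b in((-.037,-.160),)])
q=(.639,.1535,.125);c,s=np.cos(q[2]),np.sin(q[2])
for y in(-.108,-.036,.036,.108): print("slot",np.round([q[0]+c*.005-s*y,q[1]+s*.005+c*y],4))
# target for tool: x axis along -rack y, z down
M=np.array([[s,-c,0],[-c,-s,0],[0,0,-1.]]); print(np.linalg.det(M)); rv=R.from_matrix(M).as_rotvec(); print(rv)
h=np.array([q[0]-c*.037+s*.159,q[1]-s*.037-c*.159]); print("handle",h)
print(delta([h[0],h[1],.2],rv), delta([h[0],h[1],.05],rv))
E
```

```text
scene [0.6406 0.1547 0.1303] -0.003322
[[-0.0197 -0.1663]
 [ 0.0515  0.1582]]
[(np.float64(0.6247037609201925), np.float64(-0.008738674561976856))]
side [0.6401 0.1543 0.1351] -0.003439
[[-0.0242 -0.1661]
 [ 0.0487  0.159 ]]
[(np.float64(0.624959120077331), np.float64(-0.009219504465307504))]
slot [0.6574 0.047 ]
slot [0.6484 0.1184]
slot [0.6395 0.1898]
slot [0.6305 0.2613]
0.9999999999999999
[ 2.35585385 -2.07835441  0.        ]
handle [ 0.62211197 -0.00887239]
(array([-416.4, -586.2,   26.7]), array([ 0.   , -0.   ,  0.203])) (array([-416.4, -586.2,  176.7]), array([ 0.   , -0.   ,  0.203]))
```

Emit:
play_rows(
  motion=[
    [0,0,0,-80,0,0,0],
    [0,0,0,-80,0,0,0],
    [0,-414,-588,-80,0,0,0.21],
    [0,-414,-588,-80,0,0,0.21],
    [0,-414,-588,-80,0,0,0.21],
    [0,-414,-588,-80,0,0,0.21],
    [0,-414,-588,-80,0,0,0.21],
    [0,-414,-588,-80,0,0,0.21],
    [0,-414,-588,-80,0,0,0.21],
    [0,-414,-588,-80,0,0,0.21],
  ],
  force=20,
)

```text
clock: 2.4
position: [0.4376, -0.2667, 0.3071]
ee_rot: [-2.348, 2.087, -0.001]
force: [0.2, -0.7, -0.1]
width: 0.497
```

```bash
python3 - <<'E'
from h import *
o=arm.observe(); print(o["position"].round(3),o["width"],o["joints"].round(2))
M=R.from_rotvec([0,0,.13]).as_matrix()@np.array([[0,-1,0],[-1,0,0],[0,0,-1.]]); rv=R.from_matrix(M).as_rotvec(); print(rv)
print(delta([.60,.10,.35],rv))
E
```

```text
[ 0.438 -0.267  0.307] 0.49672732997713426 [ 0.57  0.2  -0.15  1.71  0.03  1.23 -1.04]
[ 2.36104237 -2.07245829  0.        ]
(array([-345.1, -204.3,  -43. ]), array([-0.001, -0.001, -0.013]))
```

Emit:
play_rows(
  motion=[
    [0,-345,-204,-63,0,0,-0.012],
    [0,-345,-204,-63,0,0,-0.012],
    [0,-345,-204,-63,0,0,-0.012],
    [0,-345,-204,-63,0,0,-0.012],
    [0,-345,-204,-63,0,0,-0.012],
    [0,-345,-204,-63,0,0,-0.012],
    [0,-345,-204,-63,0,0,-0.012],
    [0,-345,-204,-63,0,0,-0.012],
    [0,-345,-204,-63,0,0,-0.012],
    [0,-345,-204,-63,0,0,-0.012],
  ],
)

```text
clock: 3.4
position: [0.5998, 0.1021, 0.3696]
ee_rot: [-2.364, 2.068, 0.0]
force: [-0.8, -0.6, -0.7]
width: 0.496
```

```bash
cat >> h.py <<'E'
def frames(q):
    M=R.from_rotvec([0,0,q[2]]).as_matrix()@np.array([[0,-1,0],[-1,0,0],[0,0,-1.]]); return R.from_matrix(M).as_rotvec()
def r2w(q,a,b): 
    c,s=np.cos(q[2]),np.sin(q[2]); return np.array([q[0]+c*a-s*b,q[1]+s*a+c*b])
E
python3 - <<'E'
from h import *
o=arm.observe(); print(o["position"].round(3))
p=arm.get_image("wrist"); cv2.imwrite("pics/w1.png",p["img"]); W=pts(p); np.savez("w1.npz",W=W,img=p["img"])
x,f,B,Dk,loc=fitrack(W,p["img"],(.640,.1545,.131)); print(x.round(4),f,len(B)); L=loc(x,B); print(np.percentile(L,[.5,99.5],axis=0).round(4), B[:,2].mean())
im=p["img"].copy()
for y in(-.108,-.036,.036,.108):
    for y2 in (-.017,.017):
        a=proj(p,[[*r2w(x,-.01,y+y2),.028],[*r2w(x,.02,y+y2),.028]]).astype(int); cv2.line(im,tuple(map(int,a[0])),tuple(map(int,a[1])),(0,255,255),1)
    a=proj(p,[[*r2w(x,.02,y-.017),.028],[*r2w(x,.02,y+.017),.028]]).astype(int); cv2.line(im,tuple(map(int,a[0])),tuple(map(int,a[1])),(0,255,255),1)
cv2.imwrite("pics/w1o.png",cv2.resize(im,None,fx=1.4,fy=1.4))
E
```

```text
[0.6   0.102 0.37 ]
[0.6389 0.1543 0.133 ] -0.0036416305727082097 8544
[[-0.0236 -0.1625]
 [ 0.0489  0.1624]] 0.028980508299739697
```

View pics/w1o.png

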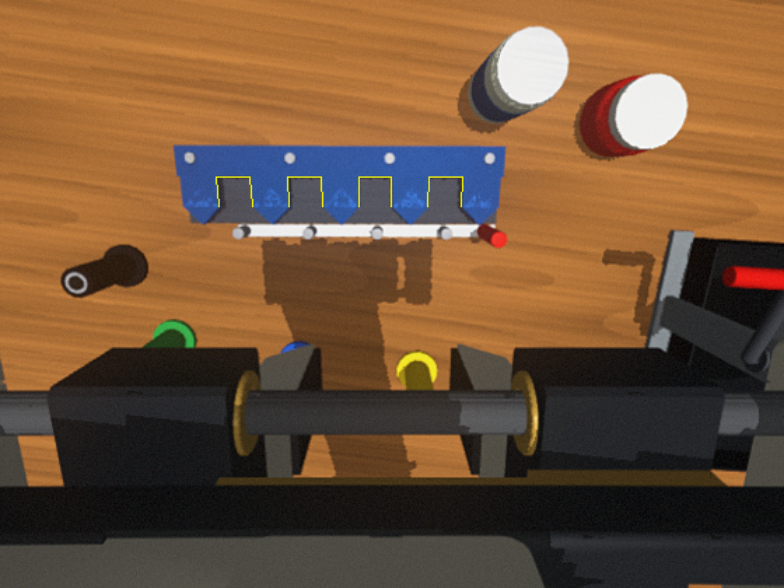

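The wrist view, with the fit overlaid, shows the slot outlines matching the plate. The keeper pins sit nearly in front of the slots and the red handle is at about (493,236).

```bash
python3 - <<'E'
from h import *
q=(.639,.1543,.133)
d=np.load("w1.npz");W=d["W"].reshape(-1,3);hsv=cv2.cvtColor(d["img"],cv2.COLOR_BGR2HSV).reshape(-1,3).astype(int);H,S,V=hsv.T
m=((H<8)|(H>172))&(S>130)&(np.hypot(W[:,0]-.625,W[:,1])<.05)&(W[:,2]>.075)
print(m.sum(),W[m].mean(0),W[m].min(0),W[m].max(0))
h=np.array([.624,-.005]); c,s=np.cos(q[2]),np.sin(q[2]); e=W[m].mean(0)[:2]-q[:2]; print("rack",e@[c,s],e@[-s,c])
h=W[m].mean(0)[:2]
print(delta([*h,.14],frames(q)),delta([*h,.045],frames(q)))
E
```

```text
112 [ 0.62303743 -0.00171709  0.08083854] [ 0.61566281 -0.00940286  0.07505101] [0.63029732 0.00532289 0.08327228]
rack -0.036510749154327816 -0.15252246390131147
(array([103.5, -10. , 229.7]), array([ 0.   , -0.001, -0.003])) (array([103.4, -10. , 324.7]), array([ 0.   , -0.001, -0.003]))
```

Emit:
play_rows(
  motion=[
    [0,52,-5,50,0,0,0],
    [0,103,-10,100,0,0,0],
    [0,103,-10,150,0,0,0],
    [0,103,-10,200,0,0,0],
    [0,103,-10,250,0,0,0],
    [0,103,-10,290,0,0,0],
    [0,103,-10,323,0,0,0],
    [-1,103,-10,323,0,0,0],
    [-1,103,-10,323,0,0,0],
    [-1,103,-10,323,0,0,0],
  ],
)

```text
clock: 4.45
position: [0.6245, -0.0019, 0.0493]
ee_rot: [-2.359, 2.072, -0.005]
force: [0.3, 0.7, 1.0]
width: 0.288
```

Emit:
play_rows(
  motion=[
    [-1,0,0,0,0,0,0],
    [-1,6,0,0,0,0,0],
    [-1,12,0,0,0,0,0],
    [-1,18,0,0,0,0,0],
    [-1,24,0,0,0,0,0],
    [-1,27,0,0,0,0,0],
    [-1,30,0,0,0,0,0],
  ],
)

```text
clock: 5.15
position: [0.6305, -0.0315, 0.0525]
ee_rot: [-2.357, 2.07, -0.011]
force: [-1.5, 2.2, 10.1]
width: 0.17
```

Emit:
play_rows(
  motion=[
    [-1,3,0,0,0,0,0],
    [-1,6,0,0,0,0,0],
    [-1,8,0,0,0,0,0],
    [-1,8,0,0,0,0,0],
  ],
)

```text
clock: 5.55
position: [0.6312, -0.0367, 0.0527]
ee_rot: [-2.357, 2.066, -0.007]
force: [-1.7, 8.8, -5.4]
width: 0.163
```

Emit:
play_rows(
  motion=[
    [-1,3,0,0,0,0,0],
    [-1,5,0,0,0,0,0],
    [-1,5,0,0,0,0,0],
  ],
)

```text
clock: 5.85
position: [0.6312, -0.0367, 0.0527]
ee_rot: [-2.358, 2.06, -0.0]
force: [-1.3, 13.4, -7.0]
width: 0.167
```

Emit:
play_rows(
  motion=[
    [0,0,0,0,0,0,0],
    [0,0,0,0,0,0,0],
    [0,0,0,0,0,0,0],
    [0,0,0,-50,0,0,0],
    [0,0,0,-100,0,0,0],
    [0,-50,100,-100,0,0,0],
    [0,-80,150,-100,0,0,0],
  ],
)

```text
clock: 6.55
position: [0.538, -0.0043, 0.1545]
ee_rot: [-2.353, 2.061, -0.007]
force: [-0.7, 1.5, -0.1]
width: 0.503
```

```bash
cat >> h.py <<'E'
HUE=dict(yellow=30,blue=110,green=60)
def bushes(show=True):
    out={}
    for n in("scene","side"):
        p=arm.get_image(n); W=pts(p).reshape(-1,3); h=cv2.cvtColor(p["img"],cv2.COLOR_BGR2HSV).reshape(-1,3).astype(int)
        for k,hu in HUE.items():
            m=(abs(h[:,0]-hu)<13)&(h[:,1]>130)&(W[:,2]>.03)&(W[:,2]<.1)&(W[:,0]<.70)&(W[:,0]>.3)&(W[:,1]>-.06)&(W[:,1]<.5)
            if m.sum()<20: continue
            c=np.median(W[m],0)
            t=(np.hypot(*(W[:,:2]-c[:2]).T)<.04)&(W[:,2]>.082)&(W[:,2]<.1)
            out.setdefault(k,[]).append(np.r_[W[t].mean(0),t.sum()].round(4).tolist())
    return out
E
python3 - <<'E'
from h import *
q=(.639,.1543,.133); o=arm.observe(); print(o["position"].round(3),o["width"].round(2))
b=bushes(); print(b)
for k in b:
    m=np.mean([v[:2] for v in b[k]],0); print(k,m.round(4),delta([*m,.16],frames(q)))
E
```

```text
Traceback (most recent call last):
AttributeError: 'float' object has no attribute 'round'
```

```bash
python3 - <<'E'
from h import *
q=(.639,.1543,.133); o=arm.observe(); print(o["position"].round(3))
b=bushes(); print(b)
for k in b:
    m=np.mean([v[:2] for v in b[k]],0); print(k,m.round(4),delta([*m,.16],frames(q)))
E
```

```text
[ 0.538 -0.004  0.155]
{'blue': [[nan, nan, nan, 0.0], [nan, nan, nan, 0.0]], 'green': [[0.4548, 0.3263, 0.0894, 74.0], [0.4531, 0.327, 0.0909, 88.0]], 'yellow': [[0.452, 0.0423, 0.0908, 116.0]]}
blue [nan nan] (array([nan, nan, nan]), array([-0.001,  0.006,  0.005]))
green [0.454  0.3266] (array([-335.9,   29.1,   -6. ]), array([-0.001,  0.006,  0.005]))
yellow [0.452  0.0423] (array([-54.6,  70.2,  -7.9]), array([-0.001,  0.006,  0.005]))h.py:68: RuntimeWarning: Mean of empty slice.
  out.setdefault(k,[]).append(np.r_[W[t].mean(0),t.sum()].round(4).tolist())
  ret = um.true_divide(
```

Emit:
play_rows(
  motion=[
    [0,-28,35,-10,0,0,0.005],
    [0,-54,70,-5,0,0.006,0.005],
    [0,-54,70,30,0,0.006,0.005],
    [0,-54,70,70,0,0.006,0.005],
    [0,-54,70,104,0,0.006,0.005],
    [0,-54,70,104,0,0.006,0.005],
    [-1,-54,70,104,0,0.006,0.005],
    [-1,-54,70,104,0,0.006,0.005],
    [-1,-54,70,104,0,0.006,0.005],
    [-1,-54,70,104,0,0.006,0.005],
  ],
  force=25,
)

```text
clock: 7.65
position: [0.4536, 0.0427, 0.0496]
ee_rot: [-2.361, 2.067, -0.004]
force: [-0.0, 0.3, 9.5]
width: 0.324
```

```bash
sed -i 's/W\[:,2\]>.03)&(W\[:,2\]<.1)/W[:,2]>.045)\&(W[:,2]<.1)/' h.py; cat >> h.py <<'E'
Q=(.639,.1543,.133)
def tgt(a,b,z): return delta([*r2w(Q,a,b),z],frames(Q))
E
python3 - <<'E'
from h import *
o=arm.observe(); print(o["position"],o["width"],o["force"])
z=o["position"][2]
for a in(-.08,-.03,.005): print(a,tgt(a,-.036,z+.010))
E
```

```text
[0.4536066  0.04268668 0.04955711] 0.3238956129087888 [-0.03785216  0.33982323  9.48750468]
-0.08 (array([ -50. , -118.6,   -9.5]), array([-0.004,  0.   , -0.   ]))
-0.03 (array([ -50. , -168.6,   -9.2]), array([-0.004,  0.   , -0.   ]))
0.005 (array([ -50. , -203.6,   -9.1]), array([-0.004,  0.   , -0.   ]))
```

Emit:
play_rows(
  motion=[
    [-1,0,0,-6,0,0,0],
    [-1,0,0,-11,0,0,0],
    [-1,-20,-30,-11,0,0,0],
    [-1,-35,-70,-11,0,0,0],
    [-1,-50,-105,-11,0,0,0],
    [-1,-50,-118,-11,0,0,0],
    [-1,-50,-118,-11,0,0,0],
  ],
)

```text
clock: 8.35
position: [0.5659, 0.1087, 0.0615]
ee_rot: [-2.36, 2.065, -0.005]
force: [0.4, -0.4, -2.2]
width: 0.324
```

```bash
python3 - <<'E'
from h import *
o=arm.observe(); print(o["position"],o["width"],o["force"])
for a in(-.03,.005): print(a,tgt(a,-.036,.0595))
p=arm.get_image("wrist"); cv2.imwrite("pics/w2.png",p["img"])
E
```

```text
[0.56585117 0.10871037 0.06149211] 0.32359939801696996 [ 0.37145229 -0.37553988 -2.2304239 ]
-0.03 (array([  0.5, -48.5,   2.3]), array([-0.006,  0.001,  0.   ]))
0.005 (array([  0.5, -83.5,   2.5]), array([-0.006,  0.001,  0.   ]))
```

View pics/w2.png

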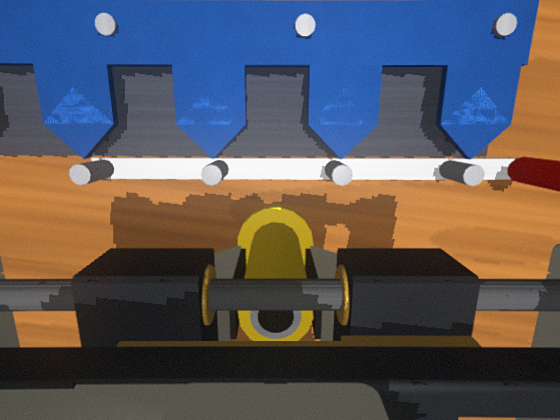

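The pins stand before the tines, so the keeper is open. The yellow bush at column 277 lines up with slot 1 (columns 245 to 310). I insert it now.

Emit:
play_rows(
  motion=[
    [-1,0,-10,2,-0.005,0,0],
    [-1,0,-25,2,-0.005,0,0],
    [-1,0,-40,2,-0.005,0,0],
    [-1,0,-55,2,-0.005,0,0],
    [-1,0,-68,2,-0.005,0,0],
    [-1,0,-76,2,-0.005,0,0],
    [-1,0,-80,2,-0.005,0,0],
  ],
)

```text
clock: 9.1
position: [0.6437, 0.118, 0.0594]
ee_rot: [2.363, -2.069, -0.002]
force: [-0.4, 0.1, -0.2]
width: 0.326
```

Emit:
play_rows(
  motion=[
    [-1,0,-2,3,0,0,0],
    [-1,0,-4,3,0,0,0],
    [-1,0,-6,3,0,0,0],
    [-1,0,-6,3,0,0,0],
  ],
)

```text
clock: 9.5
position: [0.6497, 0.1188, 0.0564]
ee_rot: [2.363, -2.069, -0.001]
force: [0.7, 0.7, -1.2]
width: 0.324
```

```bash
cat >> h.py <<'E'
def where():
    o=arm.observe(); e=o["position"][:2]-np.array(Q[:2]); c,s=np.cos(Q[2]),np.sin(Q[2])
    print("rack",np.round([e@[c,s],e@[-s,c],o["position"][2]],4),"w",round(o["width"],3),"F",np.round(o["force"],1),"t",o["clock"])
E
python3 -c "
from h import *
where(); print(tgt(.005,-.036,.053))"
```

```text
rack [ 0.0059 -0.0366  0.0564] w 0.324 F [ 0.7  0.7 -1.2] t 9.5
(array([-0.6,  0.9,  3.4]), array([ 0.001,  0.   , -0.001]))
```

Emit:
play_rows(
  motion=[
    [-1,0,-2,0,0,0,0],
    [-1,0,-4,0,0,0,0],
    [-1,0,-4,0,0,0,0],
  ],
)

```text
clock: 9.8
position: [0.653, 0.1192, 0.0563]
ee_rot: [2.362, -2.068, -0.003]
force: [-3.2, -0.4, 0.5]
width: 0.322
```

Emit:
play_rows(
  motion=[
    [-1,0,-1,1,0,0,0],
    [-1,0,-1,1,0,0,0],
    [0,0,-1,1,0,0,0],
    [0,0,-1,1,0,0,0],
    [0,0,0,-30,0,0,0],
    [0,0,10,-80,0,0,0],
    [0,0,100,-100,0,0,0],
  ],
)

```text
clock: 10.5
position: [0.6018, 0.1133, 0.1519]
ee_rot: [-2.355, 2.065, -0.007]
force: [0.5, 1.1, 0.8]
width: 0.5
```

```bash
cat > nxt.py <<'E'
from h import *
where(); b=bushes(); c,s=np.cos(Q[2]),np.sin(Q[2])
for k in b:
    m=np.mean([v[:2] for v in b[k]],0); e=m-np.array(Q[:2]); print(k,np.round(b[k],3).tolist(),"rack",np.round([e@[c,s],e@[-s,c]],4),delta([*m,.049],frames(Q)))
E
python3 nxt.py
```

```text
rack [-0.0423 -0.0357  0.1519] w 0.5 F [0.5 1.1 0.8] t 10.5
yellow [[0.653, 0.115, 0.094, 134.0], [0.65, 0.114, 0.094, 100.0]] rack [ 0.0072 -0.041 ] (array([  4.8, -61.4,  99.1]), array([ 0.004, -0.001,  0.001]))
blue [[0.447, 0.182, 0.089, 88.0], [0.445, 0.181, 0.091, 101.0]] rack [-0.1874  0.0527] (array([-89.1, 133.2,  99.8]), array([ 0.004, -0.001,  0.001]))
green [[0.453, 0.327, 0.091, 88.0]] rack [-0.1616  0.1955] (array([-231.8,  107.2,   99.6]), array([ 0.004, -0.001,  0.001]))
```

Yellow is home at rack x of about 7 mm, with its top at 94 mm. Next is blue.

Emit:
play_rows(
  motion=[
    [0,-22,33,0,0,0,0],
    [0,-50,75,0,0,0,0],
    [0,-89,120,0,0,0,0],
    [0,-89,135,20,0,0,0],
    [0,-89,135,65,0,0,0],
    [0,-89,135,101,0,0,0],
    [0,-89,135,101,0,0,0],
    [-1,-89,135,101,0,0,0],
    [-1,-89,135,101,0,0,0],
    [-1,-89,135,101,0,0,0],
  ],
)

```text
clock: 11.6
position: [0.4458, 0.182, 0.0495]
ee_rot: [2.364, -2.068, -0.001]
force: [-0.4, -0.2, -0.9]
width: 0.32
```

```bash
python3 -c "
from h import *
where(); z=arm.observe()['position'][2]
print(tgt(-.08,.036,z+.01)); print(tgt(.005,.036,z+.01))"
```

```text
rack [-0.1878  0.0531  0.0495] w 0.32 F [-0.4 -0.2 -0.9] t 11.6
(array([  17.1, -107.8,  -10.1]), array([0.001, 0.   , 0.001]))
(array([  17.2, -192.8,  -10.2]), array([0.001, 0.   , 0.001]))
```

Emit:
play_rows(
  motion=[
    [-1,0,0,-6,0,0,0],
    [-1,0,0,-10.5,0,0,0],
    [-1,8,-40,-10.5,0,0,0],
    [-1,17,-85,-10.5,0,0,0],
    [-1,17,-108,-10.5,0,0,0],
    [-1,17,-118,-10.5,0,0,0],
    [-1,17,-133,-10.5,0,0,0],
    [-1,17,-148,-10.5,0,0,0],
    [-1,17,-163,-10.5,0,0,0],
    [-1,17,-178,-10.5,0,0,0],
  ],
)

```text
clock: 12.6
position: [0.624, 0.1893, 0.0602]
ee_rot: [2.365, -2.066, -0.003]
force: [0.1, -0.0, -0.5]
width: 0.324
```

Emit:
play_rows(
  motion=[
    [-1,0,-6,0,0,0,0],
    [-1,0,-11,2,0,0,0],
    [-1,0,-16,3,0,0,0],
    [-1,0,-19,3,0,0,0],
    [-1,0,-19,3,0,0,0],
  ],
)

```text
clock: 13.1
position: [0.6419, 0.1918, 0.0569]
ee_rot: [2.364, -2.065, -0.004]
force: [-2.1, -0.4, -0.8]
width: 0.319
```

```bash
python3 -c "
from h import *
where()"
```

```text
rack [0.0079 0.0368 0.0569] w 0.319 F [-2.1 -0.4 -0.8] t 13.1
```

Emit:
play_rows(
  motion=[
    [-1,0,-2,0.5,0,0,0],
    [-1,0,-2,1,0,0,0],
    [-1,0,-2,1,0,0,0],
    [0,0,-1,1,0,0,0],
    [0,0,-1,1,0,0,0],
    [0,0,0,-30,0,0,0],
    [0,0,10,-80,0,0,0],
    [0,0,100,-100,0,0,0],
  ],
)

```text
clock: 13.9
position: [0.5909, 0.1856, 0.1529]
ee_rot: [-2.357, 2.064, -0.005]
force: [1.2, 1.2, 0.5]
width: 0.5
```

```bash
python3 nxt.py
```

```text
rack [-0.0436  0.0375  0.1529] w 0.5 F [1.2 1.2 0.5] t 13.9
yellow [[0.653, 0.116, 0.094, 134.0], [0.65, 0.114, 0.095, 98.0]] rack [ 0.0072 -0.0407] (array([ 78.4, -62.2, 100.2]), array([ 0.004, -0.   ,  0.004]))
blue [[0.643, 0.189, 0.094, 126.0], [0.64, 0.187, 0.094, 101.0]] rack [0.0072 0.033 ] (array([  4.7, -62.6, 100.2]), array([ 0.004, -0.   ,  0.004]))
green [[0.453, 0.327, 0.091, 89.0]] rack [-0.1613  0.1957] (array([-158.7,  105.2,  100.9]), array([ 0.004, -0.   ,  0.004]))
```

Emit:
play_rows(
  motion=[
    [0,-40,26,0,0,0,0],
    [0,-80,52,0,0,0,0],
    [0,-120,78,0,0,0,0],
    [0,-159,104,10,0,0,0],
    [0,-159,104,60,0,0,0],
    [0,-159,104,101,0,0,0],
    [0,-159,104,101,0,0,0],
    [-1,-159,104,101,0,0,0],
    [-1,-159,104,101,0,0,0],
    [-1,-159,104,101,0,0,0],
  ],
)

```text
clock: 15.0
position: [0.4558, 0.3283, 0.0511]
ee_rot: [-2.368, 2.064, 0.004]
force: [-0.4, 0.5, -0.5]
width: 0.323
```

```bash
python3 -c "
from h import *
where(); z=arm.observe()['position'][2]
print(tgt(-.08,.108,z+.01)); print(tgt(.005,.108,z+.01))"
```

```text
rack [-0.1585  0.1968  0.0511] w 0.323 F [-0.4  0.5 -0.5] t 15.0
(array([ 89. , -78.2, -10.3]), array([0.001, 0.002, 0.004]))
(array([  89.3, -163.2,  -10.4]), array([0.001, 0.002, 0.004]))
```

Emit:
play_rows(
  motion=[
    [-1,0,0,-6,0,0,0],
    [-1,0,0,-10.5,0,0,0],
    [-1,35,-30,-10.5,0,0,0.004],
    [-1,70,-55,-10.5,0,0.002,0.004],
    [-1,89,-78,-10.5,0,0.002,0.004],
    [-1,89,-90,-10.5,0,0.002,0.004],
    [-1,89,-105,-10.5,0,0.002,0.004],
    [-1,89,-120,-10.5,0,0.002,0.004],
    [-1,89,-135,-10.5,0,0.002,0.004],
    [-1,89,-149,-10.5,0,0.002,0.004],
  ],
)

```text
clock: 16.0
position: [0.6161, 0.2613, 0.062]
ee_rot: [2.364, -2.069, -0.002]
force: [-0.5, 0.7, -2.1]
width: 0.321
```

Emit:
play_rows(
  motion=[
    [-1,0,-6,0,0,0,0],
    [-1,0,-11,2,0,0,0],
    [-1,0,-16,3,0,0,0],
    [-1,0,-19,3,0,0,0],
    [-1,0,-19,3,0,0,0],
  ],
)

```text
clock: 16.5
position: [0.6348, 0.264, 0.0589]
ee_rot: [2.364, -2.069, -0.002]
force: [-0.9, 0.8, -1.4]
width: 0.323
```

```bash
python3 -c "
from h import *
where()"
```

```text
rack [0.0104 0.1093 0.0589] w 0.323 F [-0.9  0.8 -1.4] t 16.5
```

Emit:
play_rows(
  motion=[
    [-1,0,-1.5,0.5,0,0,0],
    [-1,0,-3,1,0,0,0],
    [-1,0,-3,1.5,0,0,0],
  ],
)

```text
clock: 16.8
position: [0.6358, 0.2645, 0.0573]
ee_rot: [2.363, -2.066, -0.005]
force: [-6.9, -1.0, 4.6]
width: 0.324
```

Contact is clear at −6.9 N, so I release and back off.

Emit:
play_rows(
  motion=[
    [-1,0,0,0,0,0,0],
    [0,0,0,0,0,0,0],
    [0,0,0,0,0,0,0],
    [0,0,0,-30,0,0,0],
    [0,0,10,-80,0,0,0],
    [0,0,100,-100,0,0,0],
    [0,50,120,-160,0,0,0],
    [0,100,120,-200,0,0,0],
    [0,150,120,-200,0,0,0],
    [0,150,120,-200,0,0,0],
  ],
)

```text
clock: 17.8
position: [0.5379, 0.102, 0.2582]
ee_rot: [2.366, -2.066, -0.002]
force: [1.7, -0.4, -0.4]
width: 0.502
```

```bash
python3 nxt.py; python3 - <<'E'
from h import *
p=arm.get_image("wrist"); cv2.imwrite("pics/w3.png",p["img"]); W=pts(p).reshape(-1,3); h=cv2.cvtColor(p["img"],cv2.COLOR_BGR2HSV).reshape(-1,3).astype(int)
m=((h[:,0]<8)|(h[:,0]>172))&(h[:,1]>130)&(np.hypot(W[:,0]-.63,W[:,1]+.037)<.06)&(W[:,2]>.075)
print(m.sum(),W[m].mean(0))
if m.sum(): print(delta([*W[m].mean(0)[:2],.046],frames(Q)))
E
```

```text
rack [-0.1071 -0.0384  0.2582] w 0.502 F [ 1.7 -0.4 -0.4] t 17.8
yellow [[0.653, 0.115, 0.094, 137.0], [0.65, 0.114, 0.094, 102.0]] rack [ 0.007  -0.0407] (array([  -5.9, -112.5,  210.6]), array([-0.001, -0.003, -0.009]))
blue [[0.643, 0.188, 0.094, 131.0], [0.641, 0.188, 0.094, 101.0]] rack [0.0075 0.0333] (array([ -80. , -112.3,  210.4]), array([-0.001, -0.003, -0.009]))
green [[0.634, 0.261, 0.094, 121.0], [0.633, 0.252, 0.089, 31.0]] rack [0.0085 0.1019] (array([-148.6, -112.7,  210.2]), array([-0.001, -0.003, -0.009]))
241 [ 0.6275725  -0.03525882  0.08031083]
(array([144.5, -70.4, 212.3]), array([ 0.   , -0.001, -0.006]))
```

View pics/w3.png

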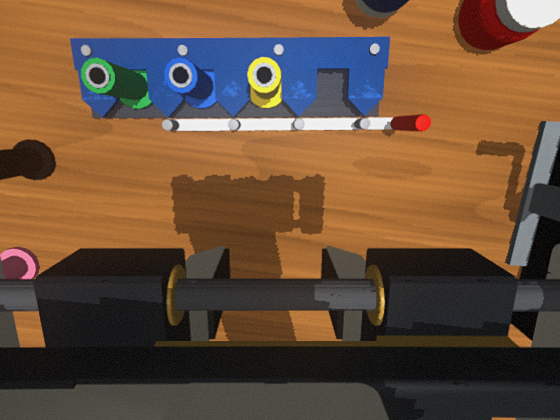

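All three bushes are home: green (97,75), blue (180,75) and yellow (263,75). The keeper handle is at (425,122). Now I shut the keeper.

Emit:
play_rows(
  motion=[
    [0,40,-20,50,0,0,0],
    [0,85,-40,90,0,0,0],
    [0,130,-60,110,0,0,0],
    [0,144,-71,130,0,0,-0.006],
    [0,144,-71,170,0,0,-0.006],
    [0,144,-71,210,0,0,-0.006],
    [0,144,-71,210,0,0,-0.006],
    [-1,144,-71,210,0,0,-0.006],
    [-1,144,-71,210,0,0,-0.006],
    [-1,144,-71,210,0,0,-0.006],
  ],
)

```text
clock: 18.95
position: [0.6298, -0.0339, 0.051]
ee_rot: [-2.364, 2.066, -0.006]
force: [-0.7, 0.2, -0.2]
width: 0.29
```

Emit:
play_rows(
  motion=[
    [-1,-4,0,0,0,0,0],
    [-1,-10,0,0,0,0,0],
    [-1,-16,0,0,0,0,0],
    [-1,-22,0,0,0,0,0],
    [-1,-28,0,0,0,0,0],
    [-1,-33,0,0,0,0,0],
    [-1,-36,0,0,0,0,0],
    [-1,-38,0,0,0,0,0],
    [-1,-38,0,0,0,0,0],
  ],
)

```text
clock: 19.85
position: [0.6262, -0.0009, 0.0526]
ee_rot: [2.362, -2.071, 0.015]
force: [0.2, -14.4, 8.8]
width: 0.162
```

```bash
python3 -c "
from h import *
where()"
```

```text
rack [-0.0333 -0.1521  0.0526] w 0.162 F [  0.2 -14.4   8.8] t 19.85
```

Emit:
play_rows(
  motion=[
    [-1,-36,0,0,0,0,0],
    [0,0,0,0,0,0,0],
    [0,0,0,0,0,0,0],
    [0,0,0,0,0,0,0],
    [0,0,0,-50,0,0,0],
    [0,0,0,-100,0,0,0],
    [0,0,0,-150,0,0,0],
    [0,0,0,-200,0,0,0],
    [0,40,0,-220,0,0,-0.15],
    [0,80,0,-220,0,0,-0.3],
  ],
)

```text
clock: 20.85
position: [0.6373, -0.0756, 0.2787]
ee_rot: [-2.651, 1.678, -0.025]
force: [1.3, -0.3, -1.5]
width: 0.503
```

That first row carried a stray −36 mm shift. It pushed against the shut stop for 0.1 s, so I check that nothing moved.

```bash
python3 - <<'E'
from h import *
print(bushes())
p=arm.get_image("scene"); i=p["img"][90:400,90:420]; cv2.imwrite("pics/s4.png",cv2.resize(i,None,fx=1.9,fy=1.9,interpolation=cv2.INTER_CUBIC))
W=pts(p).reshape(-1,3);h=cv2.cvtColor(p["img"],cv2.COLOR_BGR2HSV).reshape(-1,3).astype(int)
m=((h[:,0]<8)|(h[:,0]>172))&(h[:,1]>130)
a=m&(np.hypot(W[:,0]-.625,W[:,1]+.02)<.06)&(W[:,2]>.075)&(W[:,2]<.1); print("handle top",W[a].mean(0))
a=m&(np.hypot(W[:,0]-.63,W[:,1]+.18)<.07)&(W[:,2]>.13)&(W[:,2]<.2); print("peg",W[a].mean(0),W[a].min(0),W[a].max(0))
yaw=.075; M=np.array([[np.cos(yaw),np.sin(yaw),0],[np.sin(yaw),-np.cos(yaw),0],[0,0,-1]]); rv=R.from_matrix(M).as_rotvec(); print(rv,np.linalg.det(M))
print(delta([.6315,-.181,.26],rv))
E
```

```text
{'yellow': [[0.6531, 0.1154, 0.0936, 139.0], [0.6492, 0.1144, 0.0943, 100.0]], 'blue': [[0.6433, 0.1888, 0.0939, 131.0], [0.6361, 0.1858, 0.0927, 63.0]], 'green': [[0.6341, 0.261, 0.0936, 119.0], [0.6211, 0.2605, 0.092, 24.0]]}
handle top [ 0.62550909 -0.00264172  0.07907818]
peg [ 0.63469649 -0.18162684  0.17925878] [ 0.62528461 -0.2056447   0.17307613] [ 0.64192565 -0.15582003  0.18337556]
[3.13938398 0.11778211 0.        ] 1.0000000000000002
(array([89.1, 44.8, 14.2]), array([ 0.002, -0.011, -1.218]))
```

View pics/s4.png

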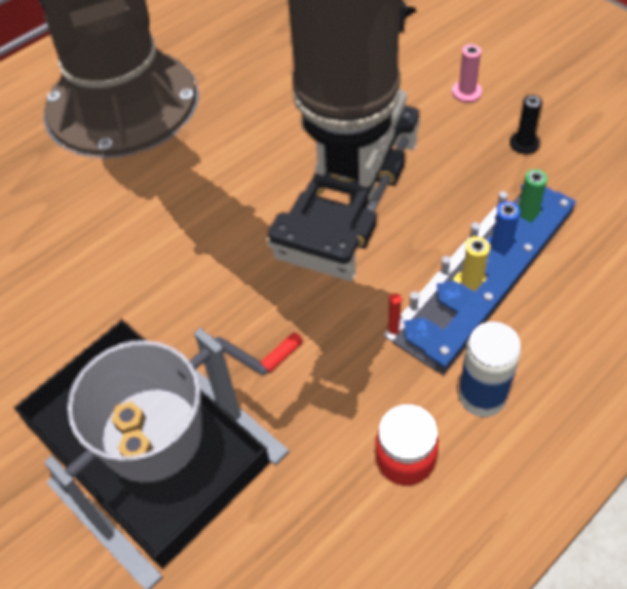

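No harm was done: the bushes are upright in their slots, the pins are in front of the slots, and the handle is at its shut position. Now the tub.

Emit:
play_rows(
  motion=[
    [0,15,8,0,0,0,-0.14],
    [0,30,15,0,0,0,-0.28],
    [0,45,22,0,0,0,-0.42],
    [0,60,30,0,0,0,-0.56],
    [0,75,38,5,0,0,-0.7],
    [0,89,45,14,0,0,-0.84],
    [0,89,45,14,0,0,-0.98],
    [0,89,45,14,0,0,-1.12],
    [0,89,45,14,0,0,-1.218],
    [0,89,45,14,0,0,-1.218],
  ],
)

```text
clock: 22.0
position: [0.6314, -0.1785, 0.26]
ee_rot: [3.133, 0.122, 0.012]
force: [-0.5, 0.2, -0.2]
width: 0.501
```

```bash
cat >> h.py <<'E'
yaw=.075; RT=R.from_matrix(np.array([[np.cos(yaw),np.sin(yaw),0],[np.sin(yaw),-np.cos(yaw),0],[0,0,-1]])).as_rotvec()
def peg(phi,dz=-.019):
    f=np.radians(phi); u=np.array([np.cos(yaw),np.sin(yaw)]); c=np.array([.6315,-.181])-.0713*u
    return [*(c+.075*np.sin(f)*u),.150+.075*np.cos(f)+dz]
E
python3 -c "
from h import *
o=arm.observe(); print(o['position'],o['joints'].round(2),o['force'])
print(delta(peg(72),RT))"
```

```text
[ 0.63144289 -0.17846613  0.26004439] [ 0.58  0.54 -0.63  1.41  0.33  1.29  0.01] [-0.53259381  0.1753254  -0.22640753]
(array([ -0.9,   1.9, 105.9]), array([ 0.006, -0.007,  0.003]))
```

Emit:
play_rows(
  motion=[
    [0,-1,2,40,0.006,-0.007,0.003],
    [0,-1,2,80,0.006,-0.007,0.003],
    [0,-1,2,107,0.006,-0.007,0.003],
    [0,-1,2,107,0.006,-0.007,0.003],
    [-1,-1,2,107,0.006,-0.007,0.003],
    [-1,-1,2,107,0.006,-0.007,0.003],
    [-1,-1,2,107,0.006,-0.007,0.003],
    [-1,-1,2,107,0.006,-0.007,0.003],
  ],
  force=20,
)

```text
clock: 22.8
position: [0.6317, -0.1811, 0.1544]
ee_rot: [3.139, 0.117, 0.002]
force: [-15.0, -0.5, 10.2]
width: 0.203
```

```bash
cat > arc.py <<'E'
from h import *; import sys
o=arm.observe(); print(o['position'].round(4),round(o['width'],3),o['force'].round(1))
for a in map(float,sys.argv[1:]): print(a,*delta(peg(a),RT))
E
python3 arc.py 66 60 54 48 42 36 30 24 18 12
```

```text
[ 0.6317 -0.1811  0.1544] 0.203 [-15.   -0.5  10.2]
66.0 [-2.9 -0.1 -7.1] [ 0.001 -0.001 -0.001]
60.0 [ -6.5  -0.1 -14.1] [ 0.001 -0.001 -0.001]
54.0 [-10.8  -0.1 -20.7] [ 0.001 -0.001 -0.001]
48.0 [-15.7  -0.1 -26.8] [ 0.001 -0.001 -0.001]
42.0 [-21.2  -0.1 -32.3] [ 0.001 -0.001 -0.001]
36.0 [-27.3  -0.1 -37.3] [ 0.001 -0.001 -0.001]
30.0 [-33.9  -0.1 -41.6] [ 0.001 -0.001 -0.001]
24.0 [-40.9  -0.1 -45.1] [ 0.001 -0.001 -0.001]
18.0 [-48.2  -0.1 -47.9] [ 0.001 -0.001 -0.001]
12.0 [-55.8  -0.1 -50. ] [ 0.001 -0.001 -0.001]
```

Emit:
play_rows(
  motion=[
    [-1,-2,0,0,0,0,0],
    [-1,-2,0,0,0,0,0],
    [-1,-5,0,-7,0,0,0],
  ],
  force=15,
)

```text
clock: 23.1
position: [0.6276, -0.1813, 0.1613]
ee_rot: [3.139, 0.117, 0.005]
force: [5.0, 0.7, -3.7]
width: 0.17
```

```bash
python3 arc.py 60 54 48 42 36 30 24 18 12
```

```text
[ 0.6276 -0.1813  0.1613] 0.17 [ 5.   0.7 -3.7]
60.0 [-2.4 -0.  -7.2] [ 0.    -0.003 -0.   ]
54.0 [ -6.6  -0.  -13.8] [ 0.    -0.003 -0.   ]
48.0 [-11.6  -0.  -19.9] [ 0.    -0.003 -0.   ]
42.0 [-17.1  -0.  -25.5] [ 0.    -0.003 -0.   ]
36.0 [-23.2  -0.  -30.5] [ 0.    -0.003 -0.   ]
30.0 [-29.8  -0.  -34.7] [ 0.    -0.003 -0.   ]
24.0 [-36.7  -0.  -38.3] [ 0.    -0.003 -0.   ]
18.0 [-44.1  -0.  -41.2] [ 0.    -0.003 -0.   ]
12.0 [-51.6  -0.  -43.2] [ 0.    -0.003 -0.   ]
```

Emit:
play_rows(
  motion=[
    [-1,-2.5,0,-7,0,0,0],
    [-1,-7,0,-14,0,0,0],
    [-1,-12,0,-20,0,0,0],
    [-1,-17.5,0,-25.5,0,0,0],
    [-1,-23.5,0,-30.5,0,0,0],
    [-1,-30,0,-35,0,0,0],
    [-1,-37,0,-38.5,0,0,0],
    [-1,-44.5,0,-41,0,0,0],
    [-1,-52,0,-43,0,0,0],
  ],
)

```text
clock: 24.0
position: [0.5807, -0.1845, 0.2088]
ee_rot: [3.138, 0.118, 0.025]
force: [11.6, 1.8, 9.0]
width: 0.166
```

```bash
python3 arc.py 6 0 -6 -12 -18 -24 -30 -36 -42 -48
```

```text
[ 0.5807 -0.1845  0.2088] 0.166 [11.6  1.8  9. ]
6.0 [-12.6   0.3   3. ] [ 0.002 -0.016  0.   ]
0.0 [-20.4   0.3   2.5] [ 0.002 -0.016  0.   ]
-6.0 [-28.3   0.3   2.8] [ 0.002 -0.016  0.   ]
-12.0 [-36.1   0.3   3.9] [ 0.002 -0.016  0.   ]
-18.0 [-43.7   0.3   5.8] [ 0.002 -0.016  0.   ]
-24.0 [-51.1   0.3   8.5] [ 0.002 -0.016  0.   ]
-30.0 [-58.1   0.3  11.9] [ 0.002 -0.016  0.   ]
-36.0 [-64.8   0.3  16.1] [ 0.002 -0.016  0.   ]
-42.0 [-70.9   0.3  20.9] [ 0.002 -0.016  0.   ]
-48.0 [-76.6   0.2  26.4] [ 0.002 -0.016  0.   ]
```

Emit:
play_rows(
  motion=[
    [-1,-8,0,-0.5,0,0,0],
    [-1,-15,0,-1,0,0,0],
    [-1,-23,0,-1,0,0,0],
    [-1,-31,0,0,0,0,0],
    [-1,-38,0,1.5,0,0,0],
    [-1,-46,0,4,0,0,0],
    [-1,-53,0,7,0,0,0],
    [-1,-60,0,11,0,0,0],
    [-1,-66,0,15,0,0,0],
    [-1,-72,0,20,0,0,0],
  ],
)

```text
clock: 25.0
position: [0.5115, -0.1892, 0.1902]
ee_rot: [3.137, 0.119, 0.035]
force: [6.0, 2.7, 5.2]
width: 0.168
```

```bash
python3 arc.py -42 -48 -54 -60 -65 -69 -71
```

```text
[ 0.5115 -0.1892  0.1902] 0.168 [6.  2.7 5.2]
-42.0 [-1.3  0.8  3.5] [ 0.003 -0.022  0.001]
-48.0 [-7.   0.8  8.9] [ 0.003 -0.022  0.001]
-54.0 [-12.1   0.8  14.9] [ 0.003 -0.022  0.001]
-60.0 [-16.5   0.7  21.4] [ 0.003 -0.022  0.001]
-65.0 [-19.6   0.7  27.1] [ 0.003 -0.022  0.001]
-69.0 [-21.8   0.7  31.9] [ 0.003 -0.022  0.001]
-71.0 [-22.7   0.7  34.3] [ 0.003 -0.022  0.001]
```

Emit:
play_rows(
  motion=[
    [-1,-6,0,6,0,0,0],
    [-1,-11,0,12,0,0,0],
    [-1,-16,0,18,0,0,0],
    [-1,-19,0,24,0,0,0],
    [-1,-21,0,28,0,0,0],
    [-1,-22,0,32,0,0,0],
    [-1,-22,0,32,0,0,0],
  ],
)

```text
clock: 25.7
position: [0.4906, -0.1906, 0.1588]
ee_rot: [3.136, 0.12, 0.037]
force: [1.7, 1.3, 2.5]
width: 0.169
```

```bash
python3 arc.py -69; python3 - <<'E'
from h import *
p=arm.get_image("scene"); i=p["img"][240:410,70:290]; cv2.imwrite("pics/s5.png",cv2.resize(i,None,fx=3.2,fy=3.2,interpolation=cv2.INTER_CUBIC))
E
```

```text
[ 0.4906 -0.1906  0.1588] 0.169 [1.7 1.3 2.5]
-69.0 [-0.1  1.   0.9] [ 0.004 -0.024  0.001]
```

View pics/s5.png

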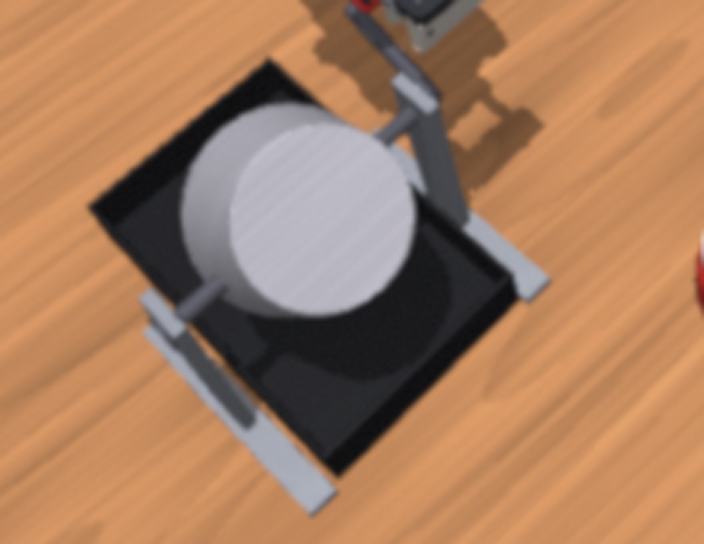

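The tub is turned over with its bottom facing the camera. I press it to the stop, wait a moment, then swing it back.

Emit:
play_rows(
  motion=[
    [-1,0,0,3,0,0,0],
    [-1,0,0,4,0,0,0],
    [-1,0,0,4,0,0,0],
    [-1,0,0,4,0,0,0],
    [-1,0,0,4,0,0,0],
  ],
)

```text
clock: 26.25
position: [0.4898, -0.1906, 0.1559]
ee_rot: [3.135, 0.12, 0.035]
force: [-5.7, 1.8, 14.0]
width: 0.174
```

```bash
python3 arc.py -62 -55 -48 -41 -34 -27 -20 -12 -4 4; python3 - <<'E'
from h import *
p=arm.get_image("side")
for d in arm.look_for(p,"nut0"): 
    if d["score"]>.3:
        l,t,w,h=np.array(d["box"])*[560,420,560,420]; print(d["score"],l+w/2,t+h/2,pts(p)[int(t+h/2),int(l+w/2)])
E
```

```text
[ 0.4898 -0.1906  0.1559] 0.174 [-5.7  1.8 14. ]
-62.0 [  4.7   1.1 -10.2] [ 0.005 -0.022  0.001]
-55.0 [  9.7   1.1 -17.9] [ 0.005 -0.022  0.001]
-48.0 [ 15.6   1.2 -24.9] [ 0.005 -0.022  0.001]
-41.0 [ 22.2   1.2 -31.2] [ 0.005 -0.022  0.001]
-34.0 [ 29.6   1.2 -36.6] [ 0.005 -0.022  0.001]
-27.0 [ 37.6   1.3 -41.1] [ 0.005 -0.022  0.001]
-20.0 [ 46.1   1.3 -44.6] [ 0.005 -0.022  0.001]
-12.0 [ 56.2   1.3 -47.2] [ 0.005 -0.022  0.001]
-4.0 [ 66.6   1.3 -48.4] [ 0.005 -0.022  0.001]
4.0 [ 77.1   1.4 -48.2] [ 0.005 -0.022  0.001]
0.74 275.23999999999995 382.41 [ 0.45647793 -0.33092403  0.02577753]
0.69 292.124 372.078 [ 0.49512217 -0.31371304  0.02504497]
0.63 309.232 377.118 [ 0.53111235 -0.3222663   0.00420967]
```

Two nuts are lying in the tray. Swinging back.

Emit:
play_rows(
  motion=[
    [-1,5,1,-10,0,0,0],
    [-1,10,1,-18,0,0,0],
    [-1,15.5,1,-25,0,0,0],
    [-1,22,1,-31.5,0,0,0],
    [-1,29.5,1,-37,0,0,0],
    [-1,37.5,1,-41.5,0,0,0],
    [-1,46,1,-45,0,0,0],
    [-1,56,1,-47.5,0,0,0],
    [-1,66.5,1,-48.5,0,0,0],
    [-1,77,1,-48.5,0,0,0],
  ],
)

```text
clock: 27.35
position: [0.5653, -0.1866, 0.207]
ee_rot: [3.134, 0.118, 0.033]
force: [-4.5, -0.0, 2.6]
width: 0.169
```

```bash
python3 arc.py 4 11 18 25 32 39 46 53 60 66 72
```

```text
[ 0.5653 -0.1866  0.207 ] 0.169 [-4.5 -0.   2.6]
4.0 [ 0.3 -0.7  1.2] [ 0.006 -0.021  0.   ]
11.0 [ 9.4 -0.7  2.6] [ 0.006 -0.021  0.   ]
18.0 [18.2 -0.7  5.1] [ 0.006 -0.021  0.   ]
25.0 [26.6 -0.7  8.6] [ 0.006 -0.021  0.   ]
32.0 [34.6 -0.7 13.1] [ 0.006 -0.021  0.   ]
39.0 [41.9 -0.8 18.6] [ 0.006 -0.021  0.   ]
46.0 [48.6 -0.8 24.9] [ 0.006 -0.021  0.   ]
53.0 [54.4 -0.8 32. ] [ 0.006 -0.021  0.   ]
60.0 [59.3 -0.9 39.7] [ 0.006 -0.021  0.   ]
66.0 [62.7 -0.9 46.8] [ 0.006 -0.021  0.   ]
72.0 [65.3 -1.  54.2] [ 0.006 -0.021  0.   ]
```

Emit:
play_rows(
  motion=[
    [-1,9,-0.5,1.5,0,0,0],
    [-1,18,-0.5,4,0,0,0],
    [-1,26,-0.5,7.5,0,0,0],
    [-1,34,-0.5,12,0,0,0],
    [-1,41.5,-0.5,17.5,0,0,0],
    [-1,48,-0.5,24,0,0,0],
    [-1,54,-0.5,31,0,0,0],
    [-1,59,-0.5,39,0,0,0],
    [-1,62,-0.5,46,0,0,0],
    [-1,64,-1,54,0,0,0],
  ],
)

```text
clock: 28.35
position: [0.6307, -0.1815, 0.154]
ee_rot: [3.133, 0.117, 0.033]
force: [-16.2, -3.0, 24.3]
width: 0.165
```

Emit:
play_rows(
  motion=[
    [-1,1,0,2,0,0,0],
    [-1,1,0,4,0,0,0],
    [-1,1,0,4,0,0,0],
  ],
)

```text
clock: 28.65
position: [0.6306, -0.1813, 0.1509]
ee_rot: [3.133, 0.117, 0.03]
force: [-12.7, -2.4, 17.1]
width: 0.168
```

```bash
python3 arc.py 72
```

```text
[ 0.6306 -0.1813  0.1509] 0.168 [-12.7  -2.4  17.1]
72.0 [ 1.  -0.2 -3.3] [ 0.007 -0.019 -0.   ]
```

Emit:
play_rows(
  motion=[
    [0,0,0,0,0,0,0],
    [0,0,0,0,0,0,0],
    [0,0,0,0,0,0,0],
    [0,0,0,-40,0,0,0],
    [0,0,0,-90,0,0,0],
    [0,0,0,-140,0,0,0],
    [0,-50,-30,-170,0,0,0],
    [0,-100,-80,-170,0,0,0],
    [0,-150,-80,-170,0,0,0],
    [0,-150,-80,-170,0,0,0],
  ],
)

```text
clock: 29.65
position: [0.4695, -0.1096, 0.3174]
ee_rot: [3.132, 0.121, 0.03]
force: [0.2, -1.0, -0.5]
width: 0.499
```

```bash
python3 - <<'E'
from h import *
print(bushes())
for n,z0 in(("scene",0),("side",0)):
    p=arm.get_image(n); W=pts(p)
    for d in arm.look_for(p,"nut0"):
        if d["score"]>.3:
            l,t,w,h=np.array(d["box"])*[560,420,560,420]; print(n,round(d["score"],2),W[int(t+h/2),int(l+w/2)].round(3))
    W=W.reshape(-1,3);h=cv2.cvtColor(p["img"],cv2.COLOR_BGR2HSV).reshape(-1,3).astype(int)
    m=((h[:,0]<8)|(h[:,0]>172))&(h[:,1]>130)
    a=m&(np.hypot(W[:,0]-.63,W[:,1]+.18)<.07)&(W[:,2]>.12)&(W[:,2]<.25); print("peg",W[a].mean(0).round(4))
    a=m&(np.hypot(W[:,0]-.625,W[:,1]+.02)<.06)&(W[:,2]>.075)&(W[:,2]<.1); print("handle top",W[a].mean(0).round(4))
    if n=="side":
        i=p["img"][100:419,170:410]; cv2.imwrite("pics/s6.png",cv2.resize(i,None,fx=1.85,fy=1.85,interpolation=cv2.INTER_CUBIC))
E
```

```text
{'yellow': [[0.6531, 0.1154, 0.0939, 138.0], [0.6505, 0.1142, 0.0944, 105.0]], 'blue': [[0.6431, 0.1888, 0.0938, 131.0], [0.6463, 0.1881, 0.0947, 56.0]], 'green': [[0.6344, 0.2606, 0.0933, 125.0]]}
peg [ 0.6347 -0.1816  0.1791]
handle top [ 0.6254 -0.0023  0.0795]
side 0.73 [ 0.454 -0.33   0.025]
side 0.57 [ 0.499 -0.316  0.029]
peg [ 0.6293 -0.1823  0.1807]
handle top [ 0.6242 -0.003   0.0801]
```

View pics/s6.png

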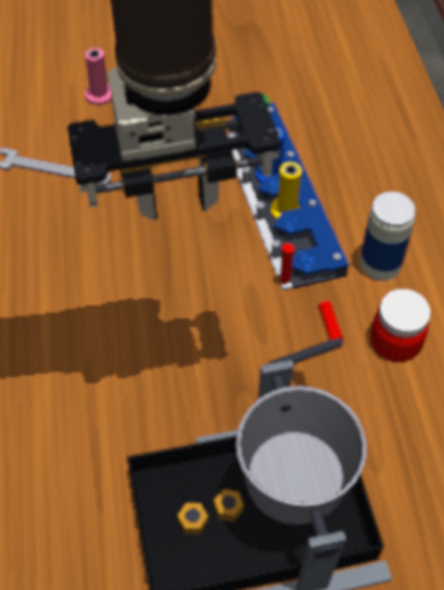

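The tub is empty and upright, with the peg back at its first reading. Both nuts are in the tray at (193,516) and (229,503), the keeper is shut and the arm is clear. I hand in the job.

```bash
python3 -c "
from cell import arm
print(arm.sign_off())"
```

```text
the job is handed in; nothing more can be done
None
```

The job is done and handed in at about 30 s of the 210 s allowed; the sign-off gives no verdict.

**Bushes and keeper:** Yellow is in slot 1, blue in slot 2 and green in slot 3; the fourth (orange) bush was not there. I slid each one in with the keeper open until it touched the slot's end, then shut the keeper to its stop, 36 mm of travel.

**Nuts and tub:** I tipped the tub to its stop and both nuts fell into the tray. I then turned the tub back to its upright stop.

**Last checks:**
- **Bushes:** each measured within about 5 mm of its home point and stood upright, with tops at about 94 mm. In the last check green showed in one camera only.
- **Keeper and tub:** the keeper handle was at its shut position, and the tub's crank peg was within 1 mm of its starting reading.
- **Nuts:** both lay in the tray in the side view; the other camera did not pick them up. The tub looked empty.
- **Can, jar and wrench:** in the last picture, can and jar were where they started and the wrench, partly hidden, looked so too. I did not measure them.

**One slip:** the first row of the release after shutting the keeper carried a stray 36 mm shift. It pushed the keeper against its shut stop for 0.1 s. I did not see the peak force, but the next look showed nothing had moved.

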